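# Walk the steel bar over to the bench pins

### The job

Walk the long steel bar over to the two bench pins by swinging it about one end and then the other, never lifting it clear of the bench. First leave its end nearer the pins where it lies as the pivot and swing the far end round until that end is in its final place beside the pins; then keep that end there and swing the other end in, so that the bar lies along both pins, touching or nearly touching them on the side it came from and sticking out about equally past each. Leave the short bar alone.

Things in the scene. Friction and masses are not known exactly. Their poses are not given: they have to be found in the camera images.
- bar: long plain steel bar, 220 mm long, 22 wide, 18 high, 0.55 to 0.9 kg, flat on the bench. Origin: on the underside, middle of the end nearer the pins (the first pivot); x runs along the bar to its other end, z up. It slides with ordinary friction and can be gripped across its width near either end.
- bar_tip (a point): far end of the long bar, which swings first: on the underside, middle of that end, 220 mm from the bar's origin.
- pins: two upright steel pins fixed in the bench, 16 mm thick, 30 high, with flat dark collars. Origin on the bench midway between them; x along the row (pins at x = -40 and +40 mm); the bar starts and finishes on the -y side. Touching and centred, its centre line is at y = -19, bar_tip at x = +110, its origin at x = -110. It starts with its origin 220 mm (give or take 15) from where bar_tip must land.
- short_bar: a bystander: a steel bar of the same section, 22 mm wide and 18 mm high, but only 120 mm long, lying on the bench at one side of the work. Origin: centre of its underside, x along it.
Not all that is in view belongs to the job. Leave any orange or yellow look-alike of the bar alone. What is shaped like the pins but purple is not meant.

How it is judged:
By the outcome, as a careful person would: the job done as asked, in the order asked, and still so for the second after the job is handed in, with the robot touching nothing.
It also fails if it takes over 58 s, if anything falls off the work surface, if the arm or the gripper's body presses on something with over 40 N, if the wrist force passes 120 N, or if a joint passes its speed limit or range.

### The arm

A 6-joint arm with a two-finger parallel gripper is mounted at the origin on the work surface. World frame = base frame: x ahead of the robot, y to its left, z up, the work surface at z = 0. Lengths are in mm, angles in rad, forces in N, time in s.
With the tool pointing down it reaches from about 350 to 975 mm from the base axis. Payload 7.1 kg.
Tool frame: the origin (TCP) lies at the very end of the fingers, on their centre line; the grasp point (between the pads) lies 19 mm behind it; x points along the fingers, y is the direction in which the jaws open and shut, and the axes are right-handed (so a half turn about x gives the same grasp; the last joint's range is limited). The gripper opens to 88 mm and grips with 3 to 60 N. Pads are 20 mm wide; open, the fingers measure 115 mm over their backs; the gripper's body (75 mm by 178 mm) begins 61 mm behind the grasp point.
Start: joints at [-1.311, 0.423, 1.63, -0, 1.089, -0.019], TCP at [172.02, -600.844, 184.675] pointing down, gripper open.
Joint ranges: [-3, 3], [-0.9, 2.11], [0.09, 2.58], [-1.31, 4.45], [0.11, 2.69], [-2.54, 2.54]. Speed limits (rad/s): [2.39, 2.39, 3.01, 3.14, 3.14, 3.14].

### API

Orientations are given as a rotation vector (axis times angle).
In Python, from workcell import ctrl gives the robot as it stands. The module is installed in compiled form; this text tells all that it offers.
- The arm moves only by the tool carry_out, never from a script. Its argument "commands" is a list of rows, each a list of 6 numbers: the shift along the tool's x, y, z in m, then the turn, a rotation vector about the tool's x, y, z in degrees. In form: [[tx, ty, tz, rx, ry, rz], ...]. A call has 1 to 8 rows; each row shifts and turns the pose as measured when the row begins, along the tool's axes as they then stand; what a row does not reach is not made up. A row lasts 1/8 s, in which the tool goes at most 62.5 mm and 10.7 degrees, less where a joint would pass 70% of its speed; a pose out of reach is approached as far as the arm can. A call with a gripper value outside its range is refused whole. "grip" is the closure, from 0 (fully open) to 1 (shut), set as the call begins (left out, the last holds). The fingers move at their own pace and stop on an object; the grip force is fixed at half the most. Time passes only in rows, so rows that do not move let the fingers close. It gives the time, the measured TCP pose, the force and the opening at its end, in the units of the state.
- ctrl.get_obs(): the state, without advancing time (a new reading comes with each control period).
- ctrl.get_image(name): name is "side" or "top" or "wrist"; returns a dict with "pixels" (420x560x3 uint8, blue, green, red), "intrinsics" (3x3 intrinsics, pixels), "rvec" (rotation vector, rad) and "tvec" (3), from world to camera coordinates, as OpenCV has them. Camera axes: x right, y down, z forward; pixel columns grow to the right and rows downward; lengths in mm; the calibration is good to about 2 mm. A picture is of the moment at which its call begins. There is no depth.
- ctrl.close_job(): hands the job in, once; it reports no verdict.
The state is a dict: "t": time; "qpos": joint angles; "qvel": joint speeds; "joint_torque": joint torques, N m; "ee_pos": TCP position; "orientation": TCP orientation; "ft_force": force on the tool from outside, world axes, zero at the start; "moment": the same for the moment, N m; "width": finger opening in mm.
Only numpy, scipy, OpenCV 4.12 (cv2) and the standard library are available. Lean on these libraries where they do the work, as an engineer would, in place of code of your own. Each camera call takes 0.05 s, during which the arm holds its last target. There are 200 camera calls.

## Working session

There is one attempt and no reset: what is moved stays moved. The work goes in short steps, Python scripts to look and compute and a tool call to move; the robot and the scene stay as the last step left them, time stands still between calls to the robot, and variables do not carry over. Pictures are saved under pics/ and viewed, about 8 in all and at most 12, crops included, and the job is handed in when it is done.

Besides the shell and the picture viewer there is one more tool, called by a JSON object that holds its "fn" and its "kwargs", one argument or row to a line. carry_out: Moves the arm, as the interface text tells. Its arguments: {"type":"object","properties":{"commands":{"type":"array"},"grip":{"type":"number"}},"required":["commands"]}

```bash
mkdir -p pics; cat > h.py <<'E'
import numpy as np, cv2
from workcell import ctrl
def snap(name,fn):
    d=ctrl.get_image(name); cv2.imwrite('pics/'+fn+'.png',d['pixels']); np.savez('pics/'+fn+'.npz',**d); return d
def ray(d,uv,z):
    K=np.array(d['intrinsics'],float);R=cv2.Rodrigues(np.array(d['rvec'],float))[0];t=np.array(d['tvec'],float).ravel()
    uv=np.atleast_2d(np.array(uv,float)); c=-R.T@t
    r=(R.T@np.linalg.inv(K)@np.c_[uv,np.ones(len(uv))].T).T
    return c+r*((z-c[2])/r[:,2])[:,None]
def proj(d,P):
    return cv2.projectPoints(np.array(P,float).reshape(-1,3),np.array(d['rvec'],float),np.array(d['tvec'],float),np.array(d['intrinsics'],float),None)[0].reshape(-1,2)
E
python3 - <<'E'
from h import *
a=snap('top','top0');b=snap('side','side0')
print(ctrl.get_obs())
for d in(a,b):
    R=cv2.Rodrigues(np.array(d['rvec'],float))[0];print(-R.T@np.array(d['tvec'],float).ravel())
E
```

```text
{'t': 0.1, 'qpos': array([-1.31099428e+00,  4.23768492e-01,  1.63057004e+00,  1.80523731e-05,
        1.08857704e+00, -1.89969105e-02]), 'qvel': array([ 0.00215556, -0.00172753, -0.00220747,  0.00118329,  0.00086767,
       -0.00044075]), 'joint_torque': array([ 1.52571451e-03, -5.45612669e+01, -2.74326253e+01,  6.45703333e-02,
        1.88088545e-02, -1.97099160e-05]), 'ee_pos': array([ 171.89810866, -600.35130885,  183.99401641]), 'orientation': array([ 2.07251212,  0.29218167, -2.07281147]), 'ft_force': array([ 0.62261662, -0.03057955, -1.0313423 ]), 'moment': array([ 0.04394409, -0.02648996, -0.02055649]), 'width': 88.00772727183103}
[ 278.74424799   -7.05820747 1447.51734378]
[-37.54475958 697.26056234 845.04045756]
```

View pics/top0.png

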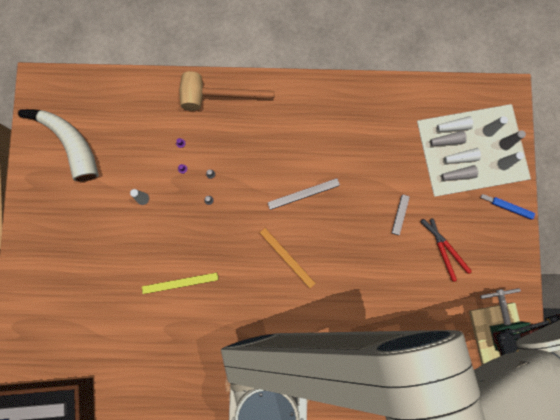

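View pics/side0.png

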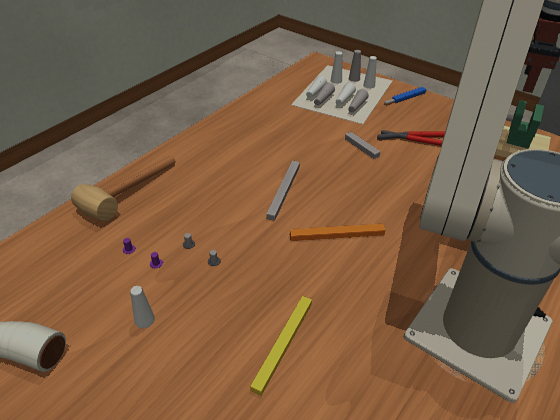

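Top view: the long steel bar runs (269,206)–(338,182), the short bar is at (400,215), and the steel pins are at (210,174) and (208,200). The purple pair at (180,142)/(182,168) and the orange and yellow bars are decoys. I'll measure, and make one enlarged crop to confirm.

```bash
cat > m.py <<'E'
from h import *
def bar(d,roi,z=18,sat=60,vmin=110):
    x0,y0,x1,y1=roi; im=d['pixels'][y0:y1,x0:x1]; hsv=cv2.cvtColor(im,cv2.COLOR_BGR2HSV)
    m=((hsv[...,1]<sat)&(hsv[...,2]>vmin)).astype(np.uint8)
    cs=cv2.findContours(m,cv2.RETR_EXTERNAL,cv2.CHAIN_APPROX_NONE)[0]
    c=max(cs,key=cv2.contourArea).reshape(-1,2)+[x0,y0]
    P=ray(d,c,z)[:,:2].astype(np.float32)
    r=cv2.minAreaRect(P); b=cv2.boxPoints(r); 
    e=sorted([(np.linalg.norm(b[i]-b[(i+1)%4]),i) for i in range(4)])
    ends=[(b[i]+b[(i+1)%4])/2 for _,i in e[:2]]
    return r,ends,c
E
python3 - <<'E'
from m import *
a=dict(np.load('pics/top0.npz')); b=dict(np.load('pics/side0.npz'))
for n,d,roi in(('top',a,(255,165,350,225)),('side',b,(255,150,310,225)),('short',a,(385,185,415,245))):
    r,e,c=bar(d,roi); print(n,r,e)
for n,d,roi in(('top',a,(195,160,225,215)),('side',b,(175,225,230,275))):
    x0,y0,x1,y1=roi; im=d['pixels'][y0:y1,x0:x1]; hsv=cv2.cvtColor(im,cv2.COLOR_BGR2HSV)
    m=(hsv[...,1]<90).astype(np.uint8)
    k,l,s,ce=cv2.connectedComponentsWithStats(m)
    for i in range(1,k):
        if s[i,4]>15: print(n,s[i]+[x0,y0,0,0,0],ce[i]+[x0,y0],ray(d,ce[i]+[x0,y0],8)[0],ray(d,ce[i]+[x0,y0],15)[0])
c=cv2.resize(a['pixels'][125:240,160:350],None,fx=4,fy=4,interpolation=cv2.INTER_CUBIC)
cc=cv2.resize(b['pixels'][150:280,120:310],None,fx=4,fy=4,interpolation=cv2.INTER_CUBIC)
cv2.imwrite('pics/crop0.png',cv2.resize(np.vstack([c,cc]),None,fx=.6,fy=.6))
E
```

```text
top ((548.283935546875, -91.45001220703125), (22.784975051879883, 220.1804656982422), 20.532394409179688) [array([509.6712  ,  11.646637], dtype=float32), array([ 586.89667, -194.54666], dtype=float32)]
side ((547.359619140625, -90.6765365600586), (21.027755737304688, 218.6092987060547), 20.49566650390625) [array([ 585.63116, -193.06206], dtype=float32), array([509.08807 ,  11.708982], dtype=float32)]
short ((492.0892028808594, -379.43408203125), (22.697006225585938, 120.40601348876953), 74.53206634521484) [array([ 434.06677, -363.378  ], dtype=float32), array([ 550.1117 , -395.49017], dtype=float32)]
top [206 170   9   9  62] [210.06451613 173.5483871 ] [604.93333557 188.09036787   8.        ] [603.34716252 187.14141089  15.        ]
top [205 196   8   9  61] [208.37704918 199.81967213] [524.99087085 190.08681836   8.        ] [523.7934373  189.12815316  15.        ]
side [183 233  12  16 131] [188.05343511 241.23664122] [605.59422958 188.49069324   8.        ] [600.21578833 192.74543272  15.        ]
side [208 250  12  16 137] [213.2189781  258.24817518] [525.80917252 190.80062191   8.        ] [521.09795756 195.03604392  15.        ]
```

View pics/crop0.png

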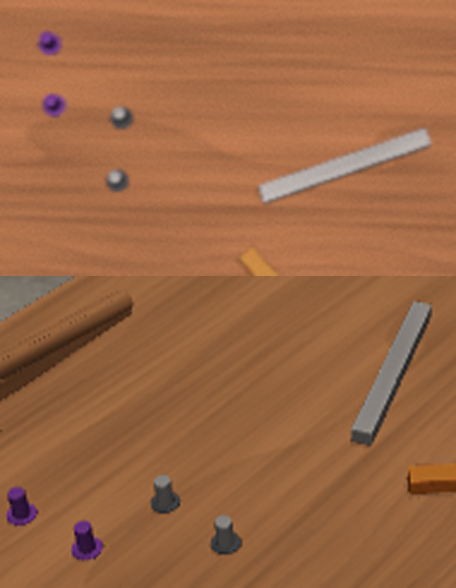

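The crop confirms it: grey bar 220×22 with its near end at (510,12) and tip at (587,-194). Steel pins are at (605,188) and (525,190), 80 mm apart, so bar_tip should land near (675,167). Next is the approach to the tip.

```bash
cat >> h.py <<'E'
from scipy.spatial.transform import Rotation as Ro
def delta(p,ang,n=1):
    """tool-frame shift (m) and turn (deg) to TCP p with tool x down, tool z at world angle ang(deg)"""
    o=ctrl.get_obs(); R=Ro.from_rotvec(o['orientation']); 
    z=np.array([np.cos(np.radians(ang)),np.sin(np.radians(ang)),0]); x=np.array([0,0,-1.]); y=np.cross(z,x)
    T=Ro.from_matrix(np.c_[x,y,z]); t=R.inv().apply(np.array(p)-o['ee_pos'])/1000; r=(R.inv()*T).as_rotvec(degrees=True)
    zt=R.as_matrix()[:,2]; print('t',o['t'],'pos',o['ee_pos'].round(1),'toolz ang',np.degrees(np.arctan2(zt[1],zt[0])).round(2),'q',np.degrees(o['qpos']).round(1),'F',o['ft_force'].round(1),'w',round(o['width'],1))
    print('shift',t.round(4),'turn',r.round(2)); return t,r
E
python3 - <<'E'
from h import *
u=np.array([586.3-509.4,-193.8-11.7]);u/=np.linalg.norm(u);a=np.degrees(np.arctan2(u[1],u[0]));print(a)
g=np.array([586.3,-193.8])-18*u;print(g)
delta([*g,120],a);delta([*g,120],a+180)
E
```

```text
-69.48368620487273
[ 579.99146683 -176.94169614]
t 0.1 pos [ 171.9 -600.4  184. ] toolz ang -164.03 q [-75.1  24.3  93.4   0.   62.4  -1.1] F [ 0.6 -0.  -1. ] w 88.0
shift [ 0.0644 -0.2947 -0.5089] turn [-9.454e+01 -6.000e-02  6.000e-02]
t 0.1 pos [ 171.9 -600.4  184. ] toolz ang -164.03 q [-75.1  24.3  93.4   0.   62.4  -1.1] F [ 0.6 -0.  -1. ] w 88.0
shift [ 0.0644 -0.2947 -0.5089] turn [8.546e+01 5.000e-02 6.000e-02]
```

{"fn": "carry_out", "kwargs": {
  "commands": [
    [0.005, -0.025, -0.042, 0, 0, 0],
    [0.005, -0.025, -0.042, 0, 0, 0],
    [0.005, -0.025, -0.042, 0, 0, 0],
    [0.005, -0.025, -0.042, 0, 0, 0],
    [0.005, -0.025, -0.042, 0, 0, 0],
    [0.005, -0.025, -0.042, 0, 0, 0],
    [0.005, -0.025, -0.042, 0, 0, 0],
    [0.005, -0.025, -0.042, 0, 0, 0]
  ],
  "grip": 0.3
}}

```text
t: 1.1
ee_pos: [445.1, -309.1, 141.1]
orientation: [2.076, 0.287, -2.079]
ft_force: [0.2, -0.3, -0.7]
width: 61.5
```

{"fn": "carry_out", "kwargs": {
  "commands": [
    [0.005, -0.025, -0.042, 0, 0, 0],
    [0.005, -0.025, -0.042, 0, 0, 0],
    [0.005, -0.025, -0.042, 0, 0, 0],
    [0.005, -0.02, -0.035, 0, 0, 0],
    [0, 0, 0, -9.5, 0, 0],
    [0, 0, 0, -9.5, 0, 0],
    [0, 0, 0, -9.5, 0, 0],
    [0, 0, 0, -9.5, 0, 0]
  ]
}}

```text
t: 2.1
ee_pos: [578.9, -164.4, 117.0]
orientation: [1.64, 0.864, -1.648]
ft_force: [0.1, 0.2, -0.0]
width: 61.7
```

{"fn": "carry_out", "kwargs": {
  "commands": [
    [0, 0, 0, -9.5, 0, 0],
    [0, 0, 0, -9.5, 0, 0],
    [0, 0, 0, -9.5, 0, 0],
    [0, 0, 0, -9.5, 0, 0],
    [0, 0, 0, -9.5, 0, 0],
    [0, 0, 0, -9.5, 0, 0]
  ]
}}

```text
t: 2.85
ee_pos: [576.8, -163.6, 114.5]
orientation: [0.895, 1.392, -0.897]
ft_force: [1.0, 0.0, -0.7]
width: 61.6
```

```bash
python3 - <<'E'
from h import *
delta([580,-177,120],-69.5)
d=snap('wrist','w1')
print(proj(d,[[510,12,18],[586,-194,18],[605,188,0]]))
E
```

```text
t 2.85 pos [ 576.8 -163.6  114.5] toolz ang -65.94 q [-17.   27.4  98.9   0.2  54.4 -41.2] F [ 1.   0.  -0.7] w 61.6
shift [-0.0056 -0.0026  0.0135] turn [ 3.57 -0.56  0.49]
[[ 297.66188568  -19.89174781]
 [ 280.26486113  238.20352267]
 [ 507.99229834 -195.8445808 ]]
```

View pics/w1.png

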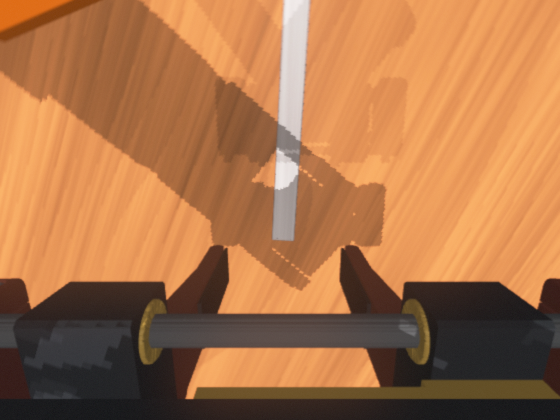

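Wrist view: the bar runs vertically from (297,0) down to its tip at (284,240), nearly centred between the fingers. I'll refine it from that and descend.

```bash
python3 - <<'E'
from h import *
d=dict(np.load('pics/w1.npz')); hsv=cv2.cvtColor(d['pixels'],cv2.COLOR_BGR2HSV)
m=((hsv[...,1]<70)&(hsv[...,2]>90))
mid=[]
for r in (20,60,100,225):
    c=np.flatnonzero(m[r,265:325])+265; mid.append([(c.min()+c.max())/2,r]); print(r,c.min(),c.max(),ray(d,[[c.min(),r],[c.max(),r]],18).round(1).tolist())
P=ray(d,mid,18); tip=ray(d,[[284,240.5]],18)[0]; print(P.round(1),tip)
v=P[3]-P[0];print(np.degrees(np.arctan2(v[1],v[0])))
E
```

```text
20 283 308 [[510.9, -18.9, 18.0], [529.8, -10.5, 18.0]]
60 281 305 [[521.7, -47.3, 18.0], [540.3, -39.0, 18.0]]
100 279 302 [[533.1, -77.4, 18.0], [551.6, -69.2, 18.0]]
225 273 294 [[574.1, -184.5, 18.0], [592.7, -176.2, 18.0]]
[[ 520.3  -14.7   18. ]
 [ 531.   -43.2   18. ]
 [ 542.3  -73.3   18. ]
 [ 583.4 -180.4   18. ]] [ 590.31179559 -194.66777482   18.        ]
-69.15647483855165
```

{"fn": "carry_out", "kwargs": {
  "commands": [
    [0, -0.003, 0.013, -3.5, -0.5, 0.5],
    [0.03, 0, 0, 0, 0, 0],
    [0.03, 0, 0, 0, 0, 0]
  ]
}}

```text
t: 3.28
ee_pos: [581.3, -177.5, 54.9]
orientation: [0.849, 1.396, -0.844]
ft_force: [1.0, 0.6, 0.2]
width: 61.3
```

```bash
python3 - <<'E'
from h import *
delta([581,-177,5],-69.4)
E
```

```text
t 3.275 pos [ 581.3 -177.5   54.9] toolz ang -62.36 q [-1.820e+01  3.240e+01  1.002e+02  1.000e-01  4.720e+01 -4.590e+01] F [1.  0.6 0.2] w 61.3
shift [ 0.0499 -0.0002 -0.0006] turn [ 7.04  0.09 -0.24]
```

{"fn": "carry_out", "kwargs": {
  "commands": [
    [0, 0, 0, 7, 0, 0],
    [0.02, 0, 0, 0, 0, 0],
    [0.018, 0, 0, 0, 0, 0],
    [0.008, 0, 0, 0, 0, 0],
    [0, 0, 0, 0, 0, 0]
  ]
}}

```text
t: 3.9
ee_pos: [578.2, -176.4, 1.6]
orientation: [0.945, 1.36, -0.943]
ft_force: [0.0, -0.1, -0.2]
width: 61.6
```

```bash
python3 - <<'E'
from h import *
delta([581,-177,5],-69.4)
E
```

```text
t 3.9 pos [ 578.2 -176.4    1.6] toolz ang -69.63 q [-1.82e+01  3.70e+01  1.01e+02  1.00e-01  4.21e+01 -3.86e+01] F [ 0.  -0.1 -0.2] w 61.6
shift [-0.0034  0.0024  0.0015] turn [-0.23 -0.18  0.07]
```

{"fn": "carry_out", "kwargs": {
  "commands": [
    [-0.004, 0.003, 0, 0, 0, 0],
    [0, 0, 0, 0, 0, 0]
  ]
}}

```text
t: 4.15
ee_pos: [582.0, -175.5, 6.6]
orientation: [0.945, 1.359, -0.943]
ft_force: [-0.1, 0.1, 0.2]
width: 61.4
```

{"fn": "carry_out", "kwargs": {
  "commands": [
    [0, 0, 0, 0, 0, 0],
    [0, 0, 0, 0, 0, 0],
    [0, 0, 0, 0, 0, 0],
    [0, 0, 0, 0, 0, 0]
  ],
  "grip": 1
}}

```text
t: 4.65
ee_pos: [582.8, -175.7, 7.9]
orientation: [0.945, 1.357, -0.942]
ft_force: [-0.5, -0.4, 0.4]
width: 25.1
```

```bash
python3 - <<'E'
from m import *
delta([581,-177,5],-69.4)
d=snap('side','s2'); r,e,c=bar(d,(255,150,310,225)); print(r,e)
E
```

```text
t 4.65 pos [ 582.8 -175.7    7.9] toolz ang -69.61 q [-1.800e+01  3.660e+01  1.006e+02  1.000e-01  4.270e+01 -3.850e+01] F [-0.5 -0.4  0.4] w 25.1
shift [ 0.0029 -0.0021  0.0006] turn [-0.21 -0.06 -0.09]
((531.938720703125, -49.598121643066406), (21.266700744628906, 130.83731079101562), 20.444414138793945) [array([ 554.78937, -110.89615], dtype=float32), array([509.08807 ,  11.699905], dtype=float32)]
```

{"fn": "carry_out", "kwargs": {
  "commands": [
    [0, 0, 0, 0, 0, 0],
    [0.002, 0, 0, 0, 0, 0],
    [0, 0, 0, 0, 0, 0]
  ]
}}

```text
t: 5.08
ee_pos: [582.6, -175.7, 5.6]
orientation: [0.945, 1.357, -0.942]
ft_force: [0.1, -0.2, 0.1]
width: 0.3
```

```bash
python3 - <<'E'
from h import *
delta([581,-177,6],-69.4)
o=ctrl.get_obs()['ee_pos'][:2]; O=np.array([509.4,11.7]); print(np.linalg.norm(o-O), np.degrees(np.arctan2(*(o-O)[::-1])))
E
```

```text
t 5.075 pos [ 582.6 -175.7    5.6] toolz ang -69.61 q [-1.800e+01  3.690e+01  1.006e+02  1.000e-01  4.250e+01 -3.850e+01] F [ 0.1 -0.2  0.1] w 0.3
shift [-0.0004 -0.0019  0.0006] turn [-0.21 -0.07 -0.07]
201.20320757229604 -68.66524058238676
```

The gripper shut to 0.3 mm, so it isn't holding the bar. I'll look before doing anything else.

```bash
python3 - <<'E'
from h import *
w=snap('wrist','w3'); s=snap('side','s3');t=snap('top','t3')
c=cv2.resize(s['pixels'][130:250,220:340],(420,420),interpolation=cv2.INTER_CUBIC)
cv2.imwrite('pics/c3.png',cv2.resize(np.hstack([w['pixels'],c]),None,fx=.8,fy=.8))
E
```

```text
(no output)
```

View pics/c3.png

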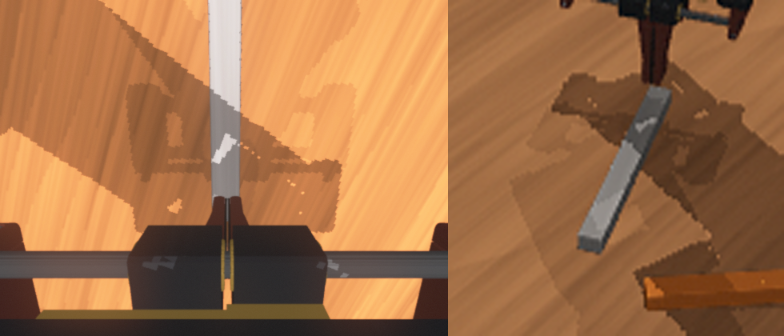

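```bash
python3 - <<'E'
from m import *
s=dict(np.load('pics/s3.npz'));w=dict(np.load('pics/w3.npz'));t=dict(np.load('pics/t3.npz'))
r,e,c=bar(s,(255,145,310,225));print(r,e)
r,e,c=bar(s,(255,145,310,225),vmin=70);print('lowv',r,e)
o=ctrl.get_obs()['ee_pos'];P=[o,o+[0,0,19],o+[0,0,50],[586.3,-194,18],[586.3,-194,0]]
q=proj(s,P);print('side',q.round(1),'crop',(((q-[220,130])*3.5)*.8+[448,0]).round(0))
print('wrist',proj(w,P).round(1),'crop',(proj(w,P)*.8).round(0)); print('top',proj(t,P).round(1))
E
```

```text
((531.938720703125, -49.598121643066406), (21.266700744628906, 130.83731079101562), 20.444414138793945) [array([ 554.78937, -110.89615], dtype=float32), array([509.08807 ,  11.699905], dtype=float32)]
lowv ((543.745361328125, -82.66072845458984), (24.17563247680664, 232.86085510253906), 21.000883102416992) [array([ 585.472  , -191.35725], dtype=float32), array([502.01874 ,  26.035797], dtype=float32)]
side [[292.3 167.9]
 [292.5 162.2]
 [292.9 152.7]
 [295.5 160.4]
 [295.3 165.8]] crop [[651. 106.]
 [651.  90.]
 [652.  63.]
 [659.  85.]
 [659. 100.]]
wrist [[283.5 240.7]
 [283.5 251.5]
 [283.5 274.1]
 [278.8 274.2]
 [279.1 262.7]] crop [[227. 193.]
 [227. 201.]
 [227. 219.]
 [223. 219.]
 [223. 210.]]
top [[331.2 183.6]
 [331.9 182.3]
 [333.2 180.1]
 [337.8 181.7]
 [337.  183. ]]
```

```bash
python3 - <<'E'
from h import *
s=dict(np.load('pics/s3.npz'));w=dict(np.load('pics/w3.npz'))
a=cv2.resize(s['pixels'][135:195,265:325],(480,480),interpolation=cv2.INTER_NEAREST)
b=cv2.resize(w['pixels'][200:320,220:340],(480,480),interpolation=cv2.INTER_NEAREST)
im=np.hstack([a,b]);cv2.imwrite('pics/c4.png',cv2.resize(im,(800,400),interpolation=cv2.INTER_AREA))
hsv=cv2.cvtColor(w['pixels'],cv2.COLOR_BGR2HSV);m=(hsv[...,1]<70)&(hsv[...,2]>90)
for r in(20,60,100):
    c=np.flatnonzero(m[r,240:325])+240;p=ray(w,[[c.min()-.5,r],[c.max()+.5,r]],18);print(p.mean(0),np.linalg.norm(p[1]-p[0])*np.cos(0),c.min(),c.max())
E
```

```text
[537.60671657 -57.91708181  18.        ] 21.34510392487887 261 301
[543.95137563 -75.88148085  18.        ] 21.45579369600259 261 300
[551.21124524 -94.77639384  18.        ] 21.57348075289202 262 300
```

View pics/c4.png

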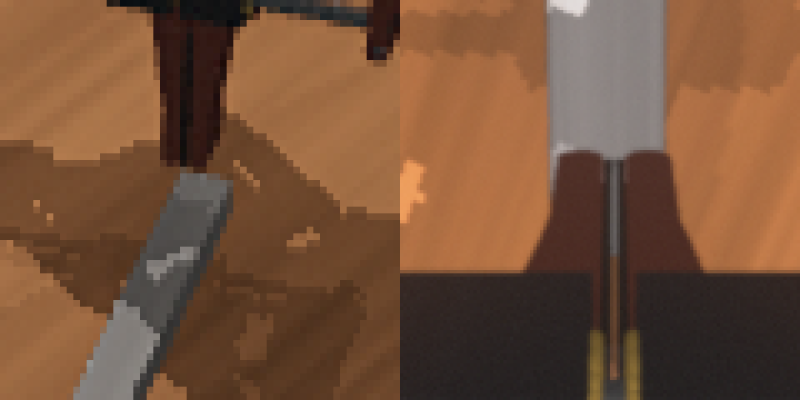

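The fingers closed above the bar, which has not moved. Both views put the fingertips about 20 mm higher than the reported TCP. I'll open and descend in small steps, watching the force.

{"fn": "carry_out", "kwargs": {
  "commands": [
    [0, 0, 0, 0, 0, 0],
    [0, 0, 0, 0, 0, 0],
    [0, 0, 0, 0, 0, 0],
    [0, 0, 0, 0, 0, 0]
  ],
  "grip": 0.3
}}

```text
t: 5.72
ee_pos: [582.8, -175.8, 5.8]
orientation: [0.945, 1.357, -0.942]
ft_force: [0.4, -1.4, 0.2]
width: 36.9
```

{"fn": "carry_out", "kwargs": {
  "commands": [
    [0.004, -0.001, 0, 0, 0, 0],
    [0, 0, 0, 0, 0, 0],
    [0.003, 0, 0, 0, 0, 0],
    [0, 0, 0, 0, 0, 0]
  ]
}}

```text
t: 6.22
ee_pos: [581.7, -176.1, -1.8]
orientation: [0.945, 1.357, -0.942]
ft_force: [0.6, 0.4, 0.5]
width: 61.5
```

```bash
python3 - <<'E'
from m import *
delta([581,-177,-14],-69.4)
s=snap('side','s5');o=ctrl.get_obs()['ee_pos']
cv2.imwrite('pics/c5.png',cv2.resize(s['pixels'][120:210,250:340],(540,540),interpolation=cv2.INTER_NEAREST))
E
```

```text
t 6.225 pos [ 581.7 -176.1   -1.8] toolz ang -69.61 q [-1.800e+01  3.750e+01  1.008e+02  1.000e-01  4.170e+01 -3.850e+01] F [0.6 0.4 0.5] w 61.5
shift [ 0.0122 -0.001   0.0006] turn [-0.21 -0.06 -0.08]
```

View pics/c5.png

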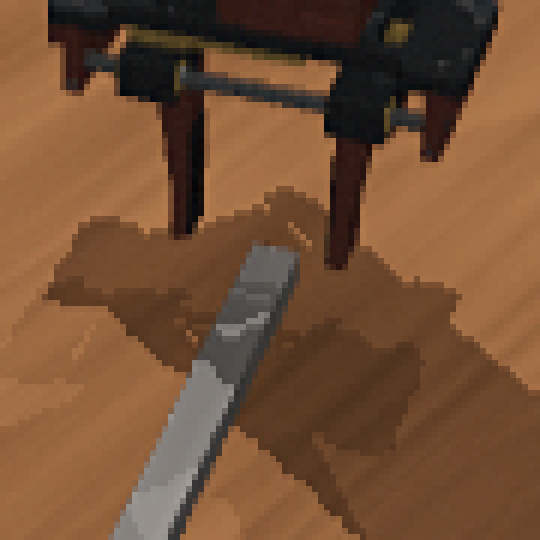

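Fingertips at (280,159.5) and (306,164.7) px straddle the bar but sit above the bench. I'll compute their height.

```bash
python3 - <<'E'
from h import *
s=dict(np.load('pics/s5.npz'))
for px,xy in(((280.8,159.7),(612.6,-164.6)),((306.5,165),(550.8,-187.6))):
    print([ (z,proj(s,[[*xy,z]]).round(1).tolist()) for z in(-2,10,15,20,25)], [ray(s,px,z)[0].round(0).tolist() for z in (0,10,20)])
E
```

```text
[(-2, [[280.9, 167.9]]), (10, [[280.9, 164.3]]), (15, [[281.0, 162.8]]), (20, [[281.0, 161.3]]), (25, [[281.0, 159.8]])] [[633.0, -191.0, 0.0], [625.0, -181.0, 10.0], [617.0, -170.0, 20.0]]
[(-2, [[304.5, 172.6]]), (10, [[304.7, 169.1]]), (15, [[304.8, 167.6]]), (20, [[304.9, 166.1]]), (25, [[305.0, 164.6]])] [[565.0, -216.0, 0.0], [557.0, -205.0, 10.0], [550.0, -194.0, 20.0]]
```

The fingertips are at z≈22 while the TCP reads -2, so there is an offset of about 22 mm. I'll descend another ~14 mm.

{"fn": "carry_out", "kwargs": {
  "commands": [
    [0.003, 0, 0, 0, 0, 0],
    [0.003, 0, 0, 0, 0, 0],
    [0, 0, 0, 0, 0, 0],
    [0.002, 0, 0, 0, 0, 0],
    [0, 0, 0, 0, 0, 0]
  ]
}}

```text
t: 6.9
ee_pos: [581.9, -176.1, -10.2]
orientation: [0.945, 1.357, -0.942]
ft_force: [-0.4, -0.4, 0.6]
width: 61.4
```

{"fn": "carry_out", "kwargs": {
  "commands": [
    [0.002, 0, 0, 0, 0, 0],
    [0, 0, 0, 0, 0, 0]
  ]
}}

```text
t: 7.15
ee_pos: [582.0, -176.2, -12.3]
orientation: [0.945, 1.357, -0.942]
ft_force: [0.3, -0.5, -0.4]
width: 61.6
```

{"fn": "carry_out", "kwargs": {
  "commands": [
    [0.002, 0, 0, 0, 0, 0],
    [0.001, 0, 0, 0, 0, 0],
    [0, 0, 0, 0, 0, 0]
  ]
}}

```text
t: 7.52
ee_pos: [582.0, -176.2, -15.5]
orientation: [0.945, 1.356, -0.941]
ft_force: [0.1, 0.4, 0.3]
width: 61.8
```

{"fn": "carry_out", "kwargs": {
  "commands": [
    [0, 0, 0, 0, 0, 0],
    [0, 0, 0, 0, 0, 0],
    [0, 0, 0, 0, 0, 0],
    [0, 0, 0, 0, 0, 0],
    [0, 0, 0, 0, 0, 0],
    [0, 0, 0, 0, 0, 0]
  ],
  "grip": 1
}}

```text
t: 8.28
ee_pos: [582.1, -176.2, -15.3]
orientation: [0.945, 1.356, -0.941]
ft_force: [-0.2, -0.4, 0.7]
width: 5.0
```

```bash
python3 - <<'E'
from h import *
delta([581,-177,-16],-69.4)
O=np.array([509.4,11.7]);o=ctrl.get_obs()['ee_pos'][:2]; print(np.linalg.norm(o-O), np.degrees(np.arctan2(*(o-O)[::-1])))
E
```

```text
t 8.275 pos [ 582.1 -176.2  -15.3] toolz ang -69.61 q [-18.   38.7 100.9   0.2  40.4 -38.5] F [-0.2 -0.4  0.7] w 5.0
shift [ 0.0006 -0.0013  0.0003] turn [-0.21 -0.03 -0.11]
201.49319429243982 -68.84516278291977
```

```bash
python3 - <<'E'
from m import *
s=snap('side','s6');w=snap('wrist','w6')
a=cv2.resize(s['pixels'][120:210,250:340],(500,500),interpolation=cv2.INTER_NEAREST)
b=cv2.resize(w['pixels'][170:420,200:370],(340,500),interpolation=cv2.INTER_AREA)
cv2.imwrite('pics/c6.png',cv2.resize(np.hstack([a,b]),(798,475)))
hsv=cv2.cvtColor(w['pixels'],cv2.COLOR_BGR2HSV);m=(hsv[...,1]<70)&(hsv[...,2]>90)
for r in(20,60,100):
    c=np.flatnonzero(m[r,230:340])+230;p=ray(w,[[c.min()-.5,r],[c.max()+.5,r]],18);print(p.mean(0),np.linalg.norm(p[1]-p[0]),c.min(),c.max())
E
```

```text
[539.55844915 -63.97873439  18.        ] 21.257297602914928 259 304
[545.6426083  -79.75437993  18.        ] 21.427012085008894 260 304
[551.87786751 -96.6042455   18.        ] 21.116202351172007 261 303
```

View pics/c6.png

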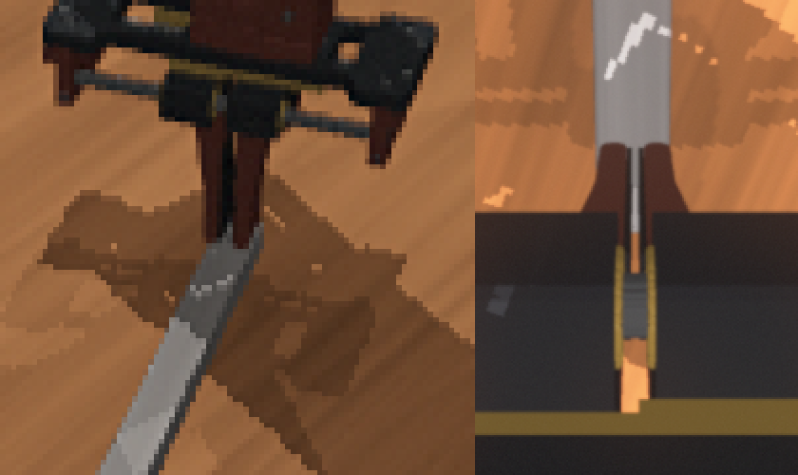

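The fingers are still just over the bar top, with no force and the bar unmoved. I'll open, go down further in small force-checked steps, and try again.

{"fn": "carry_out", "kwargs": {
  "commands": [
    [0, 0, 0, 0, 0, 0],
    [0, 0, 0, 0, 0, 0],
    [0, 0, 0, 0, 0, 0]
  ],
  "grip": 0.55
}}

```text
t: 8.75
ee_pos: [582.1, -176.2, -15.3]
orientation: [0.945, 1.356, -0.941]
ft_force: [-0.6, 0.2, -0.3]
width: 27.0
```

{"fn": "carry_out", "kwargs": {
  "commands": [
    [0.002, 0, 0, 0, 0, 0],
    [0.001, 0, 0, 0, 0, 0],
    [0, 0, 0, 0, 0, 0]
  ]
}}

```text
t: 9.12
ee_pos: [582.0, -176.2, -18.6]
orientation: [0.945, 1.356, -0.941]
ft_force: [-0.2, 0.1, -0.1]
width: 39.2
```

{"fn": "carry_out", "kwargs": {
  "commands": [
    [0.002, 0, 0, 0, 0, 0],
    [0.001, 0, 0, 0, 0, 0],
    [0, 0, 0, 0, 0, 0]
  ]
}}

```text
t: 9.5
ee_pos: [582.0, -176.2, -21.9]
orientation: [0.945, 1.356, -0.942]
ft_force: [0.8, 0.7, -0.1]
width: 39.6
```

{"fn": "carry_out", "kwargs": {
  "commands": [
    [0.002, 0, 0, 0, 0, 0],
    [0, 0, 0, 0, 0, 0]
  ]
}}

```text
t: 9.75
ee_pos: [582.0, -176.2, -24.1]
orientation: [0.945, 1.356, -0.942]
ft_force: [0.0, 0.7, 0.4]
width: 39.6
```

{"fn": "carry_out", "kwargs": {
  "commands": [
    [0.002, 0, 0, 0, 0, 0],
    [0.001, 0, 0, 0, 0, 0],
    [0, 0, 0, 0, 0, 0]
  ]
}}

```text
t: 10.12
ee_pos: [582.0, -176.1, -27.3]
orientation: [0.945, 1.356, -0.941]
ft_force: [0.5, 0.0, 1.1]
width: 39.4
```

{"fn": "carry_out", "kwargs": {
  "commands": [
    [0.002, 0, 0, 0, 0, 0],
    [0, 0, 0, 0, 0, 0]
  ]
}}

```text
t: 10.38
ee_pos: [582.0, -176.2, -29.4]
orientation: [0.945, 1.356, -0.942]
ft_force: [0.2, 0.5, 0.3]
width: 39.5
```

{"fn": "carry_out", "kwargs": {
  "commands": [
    [0, 0, 0, 0, 0, 0],
    [0, 0, 0, 0, 0, 0],
    [0, 0, 0, 0, 0, 0],
    [0, 0, 0, 0, 0, 0]
  ],
  "grip": 1
}}

```text
t: 10.88
ee_pos: [582.0, -176.2, -29.4]
orientation: [0.944, 1.357, -0.941]
ft_force: [-0.4, -0.2, -0.7]
width: 21.6
```

Opening is 21.6 mm, so the bar is now gripped. I'll start the swing about the near end with a short test of 4° rows.

{"fn": "carry_out", "kwargs": {
  "commands": [
    [0, 0, 0, 0, 0, 0],
    [0, 0.014, -0.0005, -4, 0, 0],
    [0, 0.014, -0.0005, -4, 0, 0],
    [0, 0.014, -0.0005, -4, 0, 0],
    [0, 0, 0, 0, 0, 0]
  ]
}}

```text
t: 11.5
ee_pos: [614.5, -159.0, -29.3]
orientation: [0.774, 1.435, -0.782]
ft_force: [1.6, 1.7, -0.8]
width: 21.8
```

```bash
cat >> m.py <<'E'
def chk(fn,roi,O=(509.4,11.7),L=201.5,vmin=70):
    o=ctrl.get_obs()['ee_pos'][:2]-np.array(O);print('r,ang from O',np.linalg.norm(o),np.degrees(np.arctan2(o[1],o[0])))
    delta([*(ctrl.get_obs()['ee_pos'])],np.degrees(np.arctan2(o[1],o[0])))
    d=snap('side',fn);r,e,c=bar(d,roi,vmin=vmin);print(r,e);return d,c
E
python3 - <<'E'
from m import *
d,c=chk('s7',(240,150,310,225))
cv2.imwrite('pics/c7.png',cv2.resize(d['pixels'][110:230,210:330],(500,500),interpolation=cv2.INTER_NEAREST))
E
```

```text
r,ang from O 200.49784846223992 -58.37569432734773
t 11.5 pos [ 614.5 -159.   -29.3] toolz ang -57.13 q [-15.5  41.7  96.8  -0.2  42.  -48.2] F [ 1.6  1.7 -0.8] w 21.8
shift [0. 0. 0.] turn [ 1.25 -0.27  0.44]
((558.5551147460938, -75.18699645996094), (21.547977447509766, 233.0992889404297), 33.06806945800781) [array([ 622.1487 , -172.85828], dtype=float32), array([494.96155 ,  22.484282], dtype=float32)]
```

View pics/c7.png

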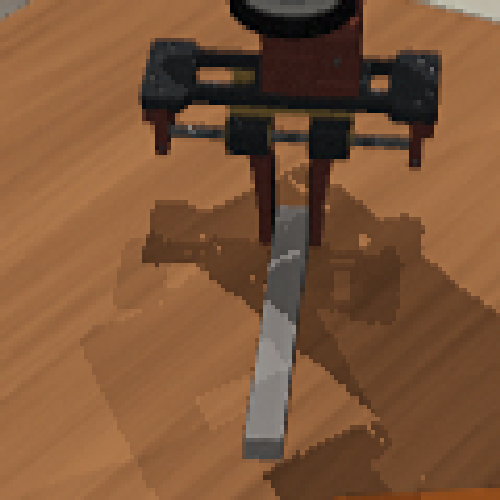

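The grip is sound and the bar turned about its near end. Translation lagged the turn slightly, so I'll compensate.

{"fn": "carry_out", "kwargs": {
  "commands": [
    [0, 0.017, -0.0003, -4, 0, 0],
    [0, 0.017, -0.0003, -4, 0, 0],
    [0, 0.017, -0.0003, -4, 0, 0],
    [0, 0.017, -0.0003, -4, 0, 0],
    [0, 0, 0, 0, 0, 0]
  ]
}}

```text
t: 12.18
ee_pos: [659.3, -120.8, -29.2]
orientation: [0.551, 1.516, -0.571]
ft_force: [2.4, 2.5, -2.1]
width: 21.6
```

```bash
python3 - <<'E'
from m import *
d,c=chk('s8',(200,140,320,225))
t=snap('top','t8'); r,e,c=bar(t,(240,150,330,225));print('top',r,e)
r,e,c=bar(t,(240,150,330,225),vmin=70);print('top70',r,e)
E
```

```text
r,ang from O 200.09765146928245 -41.483172489083486
t 12.175 pos [ 659.3 -120.8  -29.2] toolz ang -40.99 q [-11.1  44.   91.3  -0.7  45.8 -59.7] F [ 2.4  2.5 -2.1] w 21.6
shift [0. 0. 0.] turn [ 0.5  -0.73  1.01]
((583.9077758789062, -54.7135009765625), (21.83418846130371, 234.23373413085938), 48.78516387939453) [array([495.80725,  22.45297], dtype=float32), array([ 672.0083 , -131.87997], dtype=float32)]
top ((568.6892700195312, -67.8160629272461), (227.01596069335938, 200.34251403808594), 0.35944947600364685) [array([455.18353, -68.52816], dtype=float32), array([682.195   , -67.103966], dtype=float32)]
top70 ((568.0206909179688, -36.19078063964844), (224.0233917236328, 266.9507141113281), 1.2088874578475952) [array([ 570.8367 , -169.63643], dtype=float32), array([565.2047 ,  97.25487], dtype=float32)]
```

{"fn": "carry_out", "kwargs": {
  "commands": [
    [0, 0.0165, 0.0003, -4, -0.4, 0.5],
    [0, 0.0165, 0.0003, -4, -0.3, 0.4],
    [0, 0.0165, 0, -4, 0, 0],
    [0, 0.0165, 0, -4, 0, 0],
    [0, 0.0165, 0, -4, -0.2, 0.2],
    [0, 0.0165, 0, -4, 0, 0],
    [0, 0.0165, 0, -4, -0.2, 0.2],
    [0, 0, 0, 0, 0, 0]
  ]
}}

```text
t: 13.28
ee_pos: [706.9, -33.8, -29.3]
orientation: [0.17, 1.568, -0.181]
ft_force: [1.2, 2.7, -0.2]
width: 21.6
```

```bash
python3 - <<'E'
from m import *
d,c=chk('s9',(180,140,320,225))
E
```

```text
r,ang from O 202.62532652236578 -12.97218847186454
t 13.275 pos [706.9 -33.8 -29.3] toolz ang -12.81 q [ -3.5  46.   86.7  -0.6  47.6 -80.3] F [ 1.2  2.7 -0.2] w 21.6
shift [0. 0. 0.] turn [ 0.16 -0.19  0.45]
((612.6793212890625, -10.239738464355469), (25.127822875976562, 220.87063598632812), 76.29345703125) [array([719.96967 , -36.407288], dtype=float32), array([505.38898 ,  15.927809], dtype=float32)]
```

{"fn": "carry_out", "kwargs": {
  "commands": [
    [0, 0.0167, -0.0005, -4, -0.1, 0.2],
    [0, 0.0167, -0.0005, -4, -0.1, 0.2],
    [0, 0.0165, -0.0005, -4, 0, 0.1],
    [0, 0.0165, -0.0003, -4, 0, 0.1],
    [0, 0.0165, -0.0003, -4, -0.1, 0.1],
    [0, 0.0165, 0, -4, 0, 0],
    [0, 0.0165, 0, -4, -0.1, 0.1],
    [0, 0, 0, 0, 0, 0]
  ]
}}

```text
t: 14.32
ee_pos: [705.3, 68.7, -29.4]
orientation: [-0.206, 1.56, 0.202]
ft_force: [0.7, 2.1, 0.9]
width: 21.5
```

```bash
python3 - <<'E'
from m import *
d,c=chk('s10',(150,140,320,228))
t=snap('top','t10');s=d;u=np.array([np.cos(np.radians(15.6)),np.sin(np.radians(15.6))])
O=np.array([509.4,11.7]);print(proj(t,[[*O,18],[*(O+220*u),18]]),proj(s,[[*O,18],[*(O+220*u),18]]))
h=np.hstack([cv2.resize(t['pixels'][140:240,190:300],(396,360),interpolation=cv2.INTER_CUBIC),cv2.resize(s['pixels'][150:250,170:280],(396,360),interpolation=cv2.INTER_CUBIC)])
cv2.imwrite('pics/c10.png',h)
E
```

```text
r,ang from O 203.97592699042914 16.21541593089113
t 14.325 pos [705.3  68.7 -29.4] toolz ang 14.89 q [   4.7   45.9   86.8   -0.2   47.2 -100.1] F [0.7 2.1 0.9] w 21.5
shift [0. 0. 0.] turn [-1.33  0.06  0.15]
((602.6070556640625, 51.0009765625), (204.51174926757812, 35.59798049926758), 14.868308067321777) [array([503.7749  ,  24.762299], dtype=float32), array([701.4392  ,  77.239655], dtype=float32)]
[[268.14418356 205.72760152]
 [250.0743173  135.81876047]] [[270.0643011  214.0914001 ]
 [188.48341047 190.54956567]]
```

View pics/c10.png

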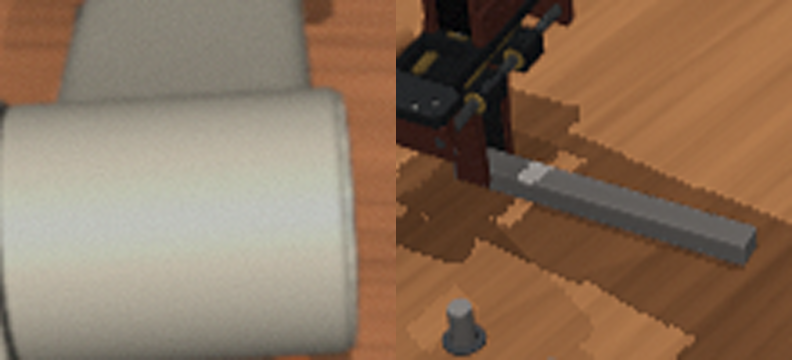

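Side view: the near end's top edge sits about (268,216) px, within a few mm of its starting place. Pins are untouched. I'll swing on to about 43°.

{"fn": "carry_out", "kwargs": {
  "commands": [
    [0, 0.015, 0, -4, 0, 0],
    [0, 0.0155, 0, -4, 0, 0.1],
    [0, 0.0155, 0, -4, 0, 0],
    [0, 0.0155, 0.0002, -4, 0, 0.1],
    [0, 0.0155, 0.0002, -4, 0, 0],
    [0, 0.01, 0.0002, -3, 0, 0],
    [0, 0, 0, 0, 0, 0],
    [0, 0, 0, 0, 0, 0]
  ]
}}

```text
t: 15.42
ee_pos: [673.5, 138.0, -29.3]
orientation: [-0.515, 1.507, 0.507]
ft_force: [-0.7, 2.0, 0.1]
width: 21.6
```

```bash
python3 - <<'E'
from m import *
d,c=chk('s11',(150,140,320,245))
print(cv2.approxPolyDP(c,3,True).reshape(-1,2).tolist())
delta([661.3,154.8,-29.5],43.2)
print(proj(d,[[509.4,11.7,18],[674.8,167.5,18]]))
E
```

```text
r,ang from O 207.08959480937955 37.588152806360085
t 15.425 pos [673.5 138.  -29.3] toolz ang 37.39 q [  10.7   44.5   90.    -0.4   45.2 -116.4] F [-0.7  2.   0.1] w 21.6
shift [0. 0. 0.] turn [-0.2   0.06  0.34]
((581.6937866210938, 81.49769592285156), (185.85574340820312, 34.07884979248047), 38.401458740234375) [array([508.8683  ,  23.773903], dtype=float32), array([654.5193, 139.2215], dtype=float32)]
[[188, 222], [199, 222], [201, 218], [209, 220], [201, 222], [211, 218], [219, 220], [211, 222], [267, 222], [267, 212], [190, 212]]
t 15.475 pos [673.5 138.  -29.3] toolz ang 37.41 q [  10.7   44.5   90.    -0.4   45.2 -116.4] F [1.1 2.4 0.6] w 21.5
shift [0.0001 0.0208 0.0005] turn [-5.79  0.04  0.34]
[[270.0643011  214.0914001 ]
 [172.94646293 219.79321788]]
```

{"fn": "carry_out", "kwargs": {
  "commands": [
    [0, 0.012, 0.0002, -3, 0, 0.1],
    [0, 0.0075, 0.0002, -2.5, 0, 0.1],
    [0, 0, 0, 0, 0, 0]
  ]
}}

```text
t: 15.85
ee_pos: [662.8, 151.7, -29.3]
orientation: [-0.588, 1.488, 0.582]
ft_force: [0.5, 2.6, 0.2]
width: 21.7
```

```bash
python3 - <<'E'
from m import *
delta([661.3,154.8,-29.5],43.2)
d=snap('side','s12')
print(proj(d,[[509.4,11.7,18],[674.8,167.5,18]]))
cv2.imwrite('pics/c12.png',cv2.resize(d['pixels'][180:290,145:285],(798,627)[:1]+(600,),interpolation=cv2.INTER_CUBIC))
E
```

```text
t 15.85 pos [662.8 151.7 -29.3] toolz ang 42.89 q [  12.    44.1   91.1   -0.2   44.7 -120.7] F [0.5 2.6 0.2] w 21.7
shift [0.0001 0.0033 0.001 ] turn [-0.31  0.06  0.24]
[[270.0643011  214.0914001 ]
 [172.94646293 219.79321788]]
```

{"fn": "carry_out", "kwargs": {
  "commands": [
    [0, 0.002, 0.002, -0.3, 0, 0.2],
    [0, 0, 0, 0, 0, 0]
  ]
}}

```text
t: 16.15
ee_pos: [662.5, 153.1, -29.4]
orientation: [-0.59, 1.49, 0.588]
ft_force: [1.7, 2.1, -0.0]
width: 22.1
```

{"fn": "carry_out", "kwargs": {
  "commands": [
    [0, 0, 0, 0, 0, 0],
    [0, 0, 0, 0, 0, 0],
    [0, 0, 0, 0, 0, 0],
    [0, 0, 0, 0, 0, 0]
  ],
  "grip": 0.4
}}

```text
t: 16.65
ee_pos: [662.2, 153.1, -29.8]
orientation: [-0.588, 1.491, 0.587]
ft_force: [0.1, -0.1, 1.1]
width: 52.4
```

{"fn": "carry_out", "kwargs": {
  "commands": [
    [-0.03, 0, 0, 0, 0, 0],
    [-0.05, 0, 0, 0, 0, 0],
    [-0.05, 0, 0, 0, 0, 0],
    [0, 0, -0.05, 0, 0, 0],
    [0, 0, -0.05, 0, 0, 0],
    [0, 0, -0.05, 0, 0, 0],
    [0, 0, -0.02, 0, 0, 0]
  ]
}}

```text
t: 17.52
ee_pos: [536.3, 35.6, 104.8]
orientation: [-0.59, 1.488, 0.588]
ft_force: [0.1, 0.3, 0.6]
width: 52.4
```

```bash
python3 - <<'E'
from m import *
delta([525,27,100],43.5)
d=snap('side','s13');t=snap('top','t13');w=snap('wrist','w13')
print(proj(d,[[509.4,11.7,18],[674.8,167.5,18]]),proj(t,[[509.4,11.7,18],[674.8,167.5,18]]),proj(w,[[509.4,11.7,18],[674.8,167.5,18]]))
a=cv2.resize(d['pixels'][190:270,150:290],(560,320),interpolation=cv2.INTER_CUBIC)
b=cv2.resize(t['pixels'][140:220,190:290],(400,320),interpolation=cv2.INTER_CUBIC)
e=cv2.resize(w['pixels'],(427,320))
cv2.imwrite('pics/c13.png',np.vstack([np.hstack([a,np.zeros((320,240,3),np.uint8)]),np.hstack([b[:,:373],e])])[:, :800][:600])
E
```

```text
t 17.525 pos [536.3  35.6 104.8] toolz ang 43.16 q [ 2.600e+00  2.330e+01  1.078e+02 -1.000e-01  4.880e+01 -1.305e+02] F [0.1 0.3 0.6] w 52.4
shift [ 0.0048  0.0015 -0.0142] turn [-0.34  0.02  0.09]
[[270.0643011  214.0914001 ]
 [172.94646293 219.79321788]] [[268.14418356 205.72760152]
 [217.39923508 150.12771279]] [[286.08889346 168.41717382]
 [286.23604694 378.62971737]]
```

View pics/c13.png

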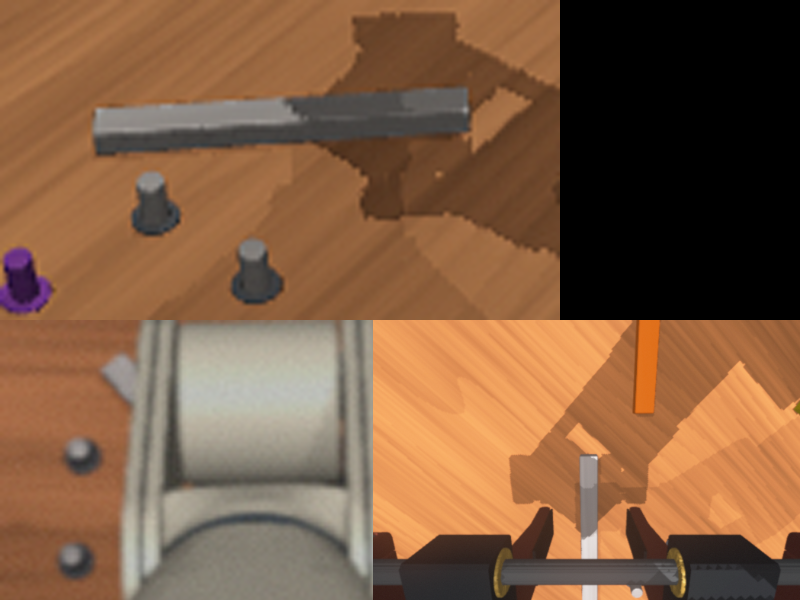

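```bash
python3 - <<'E'
from h import *
s=dict(np.load('pics/s13.npz'));t=dict(np.load('pics/t13.npz'));w=dict(np.load('pics/w13.npz'))
print('tip side',ray(s,[174,219],18)[0],'top',ray(t,[218.4,151],18)[0]);
k=560/427; q=lambda x,y:[(x-373)*k,(y-320)*k]
print('near side',ray(s,[267,215.75],18)[0],'wrist',ray(w,q(588.5,456),18)[0])
print('orange',ray(t,[[262,232]],9)[0],ray(w,q(645,412),18)[0])
E
```

```text
tip side [674.83200077 164.12171366  18.        ] top [672.18332864 164.4098558   18.        ]
near side [511.51397232  20.64993438  18.        ] wrist [518.05368388  15.54645241  18.        ]
orange [431.92959927  28.19323084   9.        ] [437.99828325  27.97014263  18.        ]
```

Tip is at about (673.5,164), within 4 mm of its place, and the near end at about (512,19), about 7 mm from its start, as the geometry demands (226 mm from pivot to target with a 220 mm bar). The orange bar is clear. Next I regrip at the near end.

{"fn": "carry_out", "kwargs": {
  "commands": [
    [0, 0.001, -0.0095, 0.5, 0, 0],
    [0.04, 0, 0, 0, 0, 0],
    [0.04, 0, 0, 0, 0, 0],
    [0.02, 0, 0, 0, 0, 0],
    [0, 0, 0, 0, 0, 0],
    [0, 0, 0, 0, 0, 0]
  ]
}}

```text
t: 18.42
ee_pos: [539.0, 34.4, 3.2]
orientation: [-0.587, 1.48, 0.581]
ft_force: [-0.5, 0.2, 0.3]
width: 53.2
```

```bash
python3 - <<'E'
from h import *
delta([528.5,30,-29.5],42.5)
E
```

```text
t 18.425 pos [539.   34.4   3.2] toolz ang 42.83 q [   2.4   33.   110.    -0.    36.4 -130.4] F [-0.5  0.2  0.3] w 53.2
shift [ 0.0326  0.0042 -0.011 ] turn [0.33 0.46 0.41]
```

{"fn": "carry_out", "kwargs": {
  "commands": [
    [0, 0.004, -0.011, 0.3, 0.4, 0.4],
    [0.015, 0, 0, 0, 0, 0],
    [0.011, 0, 0, 0, 0, 0],
    [0, 0, 0, 0, 0, 0],
    [0, 0, 0, 0, 0, 0]
  ]
}}

```text
t: 19.05
ee_pos: [529.2, 29.7, -22.8]
orientation: [-0.58, 1.488, 0.579]
ft_force: [0.3, 0.6, 0.7]
width: 52.6
```

```bash
python3 - <<'E'
from h import *
delta([528.5,30,-29.5],42.5)
E
```

```text
t 19.05 pos [529.2  29.7 -22.8] toolz ang 42.51 q [ 1.900e+00  3.530e+01  1.112e+02  1.000e-01  3.330e+01 -1.307e+02] F [0.3 0.6 0.7] w 52.6
shift [ 0.0067  0.0007 -0.0003] turn [0.01 0.19 0.11]
```

{"fn": "carry_out", "kwargs": {
  "commands": [
    [0.004, 0, 0, 0, 0.2, 0.1],
    [0.003, 0, 0, 0, 0, 0],
    [0, 0, 0, 0, 0, 0]
  ]
}}

```text
t: 19.42
ee_pos: [529.6, 29.7, -29.9]
orientation: [-0.581, 1.492, 0.58]
ft_force: [-0.0, -0.2, -0.4]
width: 52.6
```

{"fn": "carry_out", "kwargs": {
  "commands": [
    [0, 0, 0, 0, 0, 0],
    [0, 0, 0, 0, 0, 0],
    [0, 0, 0, 0, 0, 0],
    [0, 0, 0, 0, 0, 0],
    [0, 0, 0, 0, 0, 0]
  ],
  "grip": 1
}}

```text
t: 20.05
ee_pos: [530.0, 29.6, -29.7]
orientation: [-0.581, 1.491, 0.58]
ft_force: [-0.4, 0.3, -1.2]
width: 21.8
```

```bash
python3 - <<'E'
from h import *
T=np.array([676,164]);o=ctrl.get_obs()['ee_pos'][:2];v=T-o;print(np.linalg.norm(v),np.degrees(np.arctan2(v[1],v[0])))
delta([528.5,30,-29.5],42.5)
E
```

```text
198.4634026564957 42.61815957079544
t 20.05 pos [530.   29.6 -29.7] toolz ang 42.53 q [ 1.900e+00  3.610e+01  1.110e+02 -1.000e-01  3.280e+01 -1.305e+02] F [-0.4  0.3 -1.2] w 21.8
shift [-0.0002  0.0013 -0.0008] turn [0.03 0.03 0.07]
```

{"fn": "carry_out", "kwargs": {
  "commands": [
    [0, 0.016, 0.0005, 4, 0, 0],
    [0, 0.016, 0.0005, 4, 0, 0],
    [0, 0.016, 0.0005, 4, 0, 0],
    [0, 0.016, 0.0005, 4, 0, 0],
    [0, 0, 0, 0, 0, 0]
  ]
}}

```text
t: 20.68
ee_pos: [494.6, 82.4, -29.7]
orientation: [-0.355, 1.538, 0.353]
ft_force: [-0.7, 0.7, -0.6]
width: 21.8
```

```bash
cat > t.py <<'E'
from m import *
def tchk(T=(676,164)):
    o=ctrl.get_obs()['ee_pos'][:2];v=np.array(T)-o;a=np.degrees(np.arctan2(v[1],v[0]));print(np.linalg.norm(v),a)
    delta(ctrl.get_obs()['ee_pos'],a)
E
python3 -c "
from t import *
tchk()"
```

```text
198.9100936114261 24.22007278668212
t 20.675 pos [494.6  82.4 -29.7] toolz ang 25.87 q [ 8.100e+00  3.470e+01  1.148e+02 -1.000e-01  3.020e+01 -1.076e+02] F [-0.7  0.7 -0.6] w 21.8
shift [0. 0. 0.] turn [1.65 0.19 0.14]
```

{"fn": "carry_out", "kwargs": {
  "commands": [
    [0, 0.011, 0.0005, 4.2, 0.1, 0.1],
    [0, 0.0135, 0.0005, 4.2, 0.1, 0.1],
    [0, 0.0135, 0.0005, 4.2, 0, 0],
    [0, 0.0135, 0.0005, 4.2, 0, 0],
    [0, 0.008, 0.0003, 2.5, 0, 0],
    [0, 0, 0, 0, 0, 0],
    [0, 0, 0, 0, 0, 0]
  ]
}}

```text
t: 21.55
ee_pos: [479.8, 137.0, -29.8]
orientation: [-0.09, 1.57, 0.09]
ft_force: [-1.9, 1.9, 0.1]
width: 21.8
```

```bash
python3 -c "
from t import *
tchk()
delta([478.9,172.2,-29.7],-1.5)
s=snap('side','s14');hsv=cv2.cvtColor(s['pixels'],cv2.COLOR_BGR2HSV)
print(proj(s,[[454.8,173.3,18],[674.8,167.5,18]]))
"
```

```text
198.05297805787845 7.8434478783152635
t 21.55 pos [479.8 137.  -29.8] toolz ang 6.54 q [ 14.6  34.7 114.9   0.   30.5 -82. ] F [-1.9  1.9  0.1] w 21.8
shift [0. 0. 0.] turn [-1.3  -0.08  0.  ]
t 21.55 pos [479.8 137.  -29.8] toolz ang 6.54 q [ 14.6  34.7 114.9   0.   30.5 -82. ] F [-1.9  1.9  0.1] w 21.8
shift [-0.0001  0.0351  0.0031] turn [ 8.04 -0.07  0.01]
[[242.91337921 265.75753701]
 [172.94646293 219.79321788]]
```

{"fn": "carry_out", "kwargs": {
  "commands": [
    [0, 0.011, 0.001, 2.5, 0, 0],
    [0, 0.011, 0.001, 2.5, 0, 0],
    [0, 0.007, 0.0005, 1.5, 0, 0],
    [0, 0, 0, 0, 0, 0],
    [0, 0, 0, 0, 0, 0]
  ]
}}

```text
t: 22.22
ee_pos: [479.5, 162.4, -29.7]
orientation: [-0.001, 1.575, -0.003]
ft_force: [-1.1, 2.1, 0.6]
width: 21.3
```

```bash
python3 -c "
from t import *
delta([478.9,172.2,-29.7],-1.5)
s=snap('side','s15');t=snap('top','t15')
P=[[454.8,173.3,18],[674.8,167.5,18]]
print(proj(s,P),proj(t,P))
for d,roi in((s,(160,200,260,285)),(t,(180,120,250,240))):
    x0,y0,x1,y1=roi; hsv=cv2.cvtColor(d['pixels'][y0:y1,x0:x1],cv2.COLOR_BGR2HSV); m=(hsv[...,1]<90).astype(np.uint8)
    for c in cv2.findContours(m,0,2)[0]:
        if cv2.contourArea(c)>60: print(cv2.boundingRect(c),(cv2.approxPolyDP(c,1.5,True).reshape(-1,2)+[x0,y0]).tolist())
"
```

```text
t 22.225 pos [479.5 162.4 -29.7] toolz ang -0.08 q [ 17.4  35.1 113.8  -0.2  31.4 -72.3] F [-1.1  2.1  0.6] w 21.3
shift [-0.      0.0098 -0.0006] turn [ 1.42 -0.22  0.18]
[[242.91337921 265.75753701]
 [172.94646293 219.79321788]] [[212.7362251  222.90703634]
 [217.39923508 150.12771279]]
(11, 0, 89, 70) [[171, 220], [172, 226], [184, 234], [185, 241], [183, 246], [186, 248], [193, 246], [194, 240], [197, 244], [215, 255], [220, 254], [222, 251], [223, 257], [227, 261], [227, 253], [233, 248], [229, 244], [233, 243], [237, 247], [235, 250], [237, 249], [239, 253], [238, 268], [242, 269], [247, 265], [247, 260], [244, 257], [243, 240], [249, 232], [246, 233], [245, 230], [249, 229], [252, 234], [259, 230], [259, 222], [256, 224], [253, 221], [259, 215], [259, 200], [259, 204], [256, 207], [257, 214], [238, 230], [234, 226], [230, 226], [228, 221], [234, 222], [232, 221], [233, 215], [247, 211], [251, 207], [251, 200], [216, 200], [218, 208], [223, 213], [228, 214], [228, 219], [225, 222], [219, 223], [208, 233], [203, 233], [177, 216]]
(0, 29, 65, 91) [[222, 149], [216, 149], [214, 171], [207, 170], [205, 177], [180, 184], [180, 239], [236, 239], [234, 222], [244, 219], [244, 200], [237, 198], [232, 202], [229, 198], [222, 175]]
```

Tip mid-end measures about 5 mm short in y and 3 mm long in x. Closing the last gap in small steps, watching for pin contact.

{"fn": "carry_out", "kwargs": {
  "commands": [
    [0, 0.004, -0.0015, 1, -0.2, 0.2],
    [0, 0.003, -0.001, 0.4, 0, 0],
    [0, 0, 0, 0, 0, 0],
    [0, 0, 0, 0, 0, 0]
  ]
}}

```text
t: 22.82
ee_pos: [477.7, 169.2, -29.7]
orientation: [0.022, 1.57, -0.021]
ft_force: [1.6, -2.6, -0.7]
width: 21.7
```

```bash
cat >> t.py <<'E'
def tip(fn):
    t=snap('top',fn);s=snap('side',fn+'s')
    for d,roi in((t,(208,140,226,158)),(s,(160,205,182,232))):
        x0,y0,x1,y1=roi; hsv=cv2.cvtColor(d['pixels'][y0:y1,x0:x1],cv2.COLOR_BGR2HSV); m=(hsv[...,1]<90).astype(np.uint8)
        c=max(cv2.findContours(m,0,2)[0],key=cv2.contourArea).reshape(-1,2)+[x0,y0]
        if d is t:
            r=c[c[:,1]==c[:,1].min()];b=c[(c[:,1]<156)]; mid=[(b[:,0].min()+b[:,0].max())/2,c[:,1].min()-.5];print('edge x',b[:,0].min(),b[:,0].max(),'tip',ray(d,mid,18)[0].round(1),'pin-side edge',ray(d,[b[:,0].min()-.5,154],18)[0].round(1))
        else: print(cv2.approxPolyDP(c,1,True).reshape(-1,2).tolist())
E
python3 -c "
from t import *
delta([478.9,172.2,-29.7],-1.5);tip('t16')"
```

```text
t 22.825 pos [477.7 169.2 -29.7] toolz ang -1.58 q [ 18.2  35.  114.   -0.   30.9 -70.3] F [ 1.6 -2.6 -0.7] w 21.7
shift [-0.      0.003   0.0011] turn [-0.08  0.06 -0.02]
edge x 215 223 tip [679.9 162.9  18. ] pin-side edge [662.7 175.7  18. ]
[[177, 217], [173, 219], [171, 223], [174, 228], [181, 231], [181, 219]]
```

{"fn": "carry_out", "kwargs": {
  "commands": [
    [0, 0.002, -0.002, 0, 0, 0],
    [0, 0.001, -0.001, 0, 0, 0],
    [0, 0, 0, 0, 0, 0],
    [0, 0, 0, 0, 0, 0]
  ]
}}

```text
t: 23.42
ee_pos: [475.2, 172.5, -29.7]
orientation: [0.022, 1.569, -0.021]
ft_force: [1.9, -3.0, -2.2]
width: 21.8
```

```bash
python3 -c "
from t import *
delta([478.9,172.2,-29.7],-1.5);print(ctrl.get_obs()['moment']);tip('t17')"
```

```text
t 23.425 pos [475.2 172.5 -29.7] toolz ang -1.57 q [ 18.6  34.9 114.2  -0.   30.7 -69.8] F [ 1.9 -3.  -2.2] w 21.8
shift [ 0.     -0.0002  0.0037] turn [-0.07  0.12 -0.03]
[-0.54955213 -0.48494651 -0.2894103 ]
edge x 214 221 tip [676.7 167.3  18. ] pin-side edge [662.6 178.7  18. ]
[[177, 218], [171, 222], [171, 226], [175, 230], [181, 231], [181, 221]]
```

{"fn": "carry_out", "kwargs": {
  "commands": [
    [0, 0.001, 0, 0, 0, 0],
    [0, 0, 0, 0, 0, 0]
  ]
}}

```text
t: 23.78
ee_pos: [475.0, 173.2, -29.7]
orientation: [0.022, 1.569, -0.022]
ft_force: [1.9, -2.7, -2.0]
width: 21.8
```

{"fn": "carry_out", "kwargs": {
  "commands": [
    [0, 0.001, 0, 0, 0, 0],
    [0, 0, 0, 0, 0, 0]
  ]
}}

```text
t: 24.02
ee_pos: [475.0, 173.1, -29.7]
orientation: [0.021, 1.57, -0.023]
ft_force: [1.8, -2.1, -1.3]
width: 21.5
```

```bash
python3 -c "
from t import *
delta([475.2,172.5,-29.7],-1.5);print(ctrl.get_obs()['moment'])"
```

```text
t 24.025 pos [475.  173.1 -29.7] toolz ang -1.59 q [ 18.7  35.  114.1  -0.2  30.9 -69.5] F [ 1.8 -2.1 -1.3] w 21.5
shift [-0.     -0.0006  0.0002] turn [-0.09  0.06  0.06]
[-0.39731946 -0.42790952 -0.38824674]
```

{"fn": "carry_out", "kwargs": {
  "commands": [
    [0, 0.002, 0, 0, 0, 0],
    [0, 0.001, 0, 0, 0, 0],
    [0, 0, 0, 0, 0, 0]
  ]
}}

```text
t: 24.4
ee_pos: [474.7, 173.3, -29.7]
orientation: [0.019, 1.571, -0.026]
ft_force: [1.8, -3.4, -0.7]
width: 22.0
```

```bash
python3 -c "
from t import *
delta([475.2,172.5,-29.7],-1.5);print(ctrl.get_obs()['moment']);tip('t18')"
```

```text
t 24.4 pos [474.7 173.3 -29.7] toolz ang -1.64 q [ 18.9  35.  114.1  -0.4  31.  -69.1] F [ 1.8 -3.4 -0.7] w 22.0
shift [-0.     -0.0008  0.0005] turn [-0.14 -0.01  0.24]
[-0.38733718 -0.48470657 -0.41403011]
edge x 214 222 tip [676.8 165.8  18. ] pin-side edge [662.6 178.7  18. ]
[[176, 218], [171, 222], [172, 227], [178, 231], [181, 231], [181, 220]]
```

It stops advancing, so it is against the pins. Release, rise and check.

{"fn": "carry_out", "kwargs": {
  "commands": [
    [0, 0, 0, 0, 0, 0],
    [0, 0, 0, 0, 0, 0],
    [0, 0, 0, 0, 0, 0],
    [0, 0, 0, 0, 0, 0]
  ],
  "grip": 0.4
}}

```text
t: 25.0
ee_pos: [474.1, 174.4, -29.6]
orientation: [0.018, 1.572, -0.024]
ft_force: [-0.3, 0.2, -0.3]
width: 52.3
```

{"fn": "carry_out", "kwargs": {
  "commands": [
    [-0.03, 0, 0, 0, 0, 0],
    [-0.05, 0, 0, 0, 0, 0],
    [-0.06, 0, 0, 0, 0, 0],
    [0, -0.05, 0, 0, 0, 0],
    [0, -0.06, 0, 0, 0, 0],
    [0, -0.06, 0, 0, 0, 0],
    [0, -0.06, 0, 0, 0, 0],
    [0, -0.06, 0, 0, 0, 0]
  ]
}}

```text
t: 26.0
ee_pos: [469.4, -118.7, 117.6]
orientation: [0.009, 1.566, -0.016]
ft_force: [0.8, 0.0, -1.3]
width: 52.6
```

```bash
python3 -c "
from t import *
print(ctrl.get_obs()['ee_pos'])
s=snap('side','s19');t=snap('top','t19')
for th in (60,90):
  r,e,c=bar(t,(200,140,226,236),sat=th,vmin=110);print('top',r,e)
P=[[454.8,173.3,18],[674.8,167.5,18]];print(proj(s,P),proj(t,P))
a=cv2.resize(t['pixels'][140:235,180:250],(442,600),interpolation=cv2.INTER_CUBIC)
b=cv2.resize(s['pixels'][200:290,160:265],(358,307),interpolation=cv2.INTER_CUBIC)
c=np.zeros((600,358,3),np.uint8);c[:307]=b;cv2.imwrite('pics/c19.png',np.hstack([a,c]))
"
```

```text
[ 469.41832636 -118.67162164  117.59524354]
top ((563.9666137695312, 177.93128967285156), (39.16362380981445, 218.26991271972656), 87.78872680664062) [array([673.0203 , 173.72038], dtype=float32), array([454.9129, 182.1422], dtype=float32)]
top ((565.0254516601562, 177.35772705078125), (40.81633758544922, 221.48171997070312), 87.89054870605469) [array([675.6913 , 173.28151], dtype=float32), array([454.35962, 181.43394], dtype=float32)]
[[242.91337921 265.75753701]
 [172.94646293 219.79321788]] [[212.7362251  222.90703634]
 [217.39923508 150.12771279]]
```

View pics/c19.png

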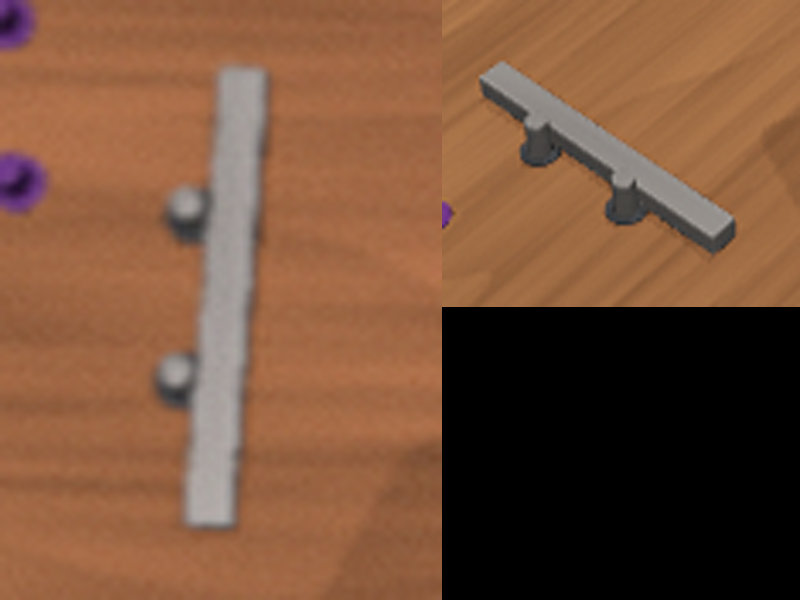

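Both pins sit at the bar's edge. The bar's edge runs 4.1° in the picture and the pin row 4.2°, so they are parallel, and the bar ends at x≈675 and 454.6 centre on 564.9 (pins 565). The gripper is clear, so I'm handing in.

```bash
python3 -c "
from h import *
from m import bar
t=dict(np.load('pics/t19.npz'));r,e,c=bar(t,(385,185,415,245));print('short',r)
print(ctrl.close_job(),ctrl.get_obs()['t'])"
```

```text
short ((492.43798828125, -379.7440490722656), (22.424131393432617, 119.57359313964844), 74.64481353759766)
the job is handed in; nothing more can be done
the job is handed in; nothing more can be done
```

I walked the long bar over to the two steel pins in two swings, and in the last pictures it lies along both. I handed it in at about 26 s of the 58 s, with the gripper open and clear; no verdict is reported.

**First swing:** Gripping the far end, I turned the bar about 112° round its near end. The far end came to rest about 4 mm from its final place. The near end shifted about 7 mm in all, because it started about 227 mm from the target and the bar is 220 mm long.

**Second swing:** Gripping the near end, I turned it about 44° the other way until the bar stopped against the pins. The far end wandered up to about 6 mm during this and was brought back.

**Last checks:**
- **Fit:** the bar's edge and the pin row run within about 0.1° of each other in the top picture. There is no visible gap at either pin.
- **Centring:** the bar ends are at x ≈ 675 and 455, and their middle is within 1 mm of the pin midpoint.
- **Short bar:** within 0.5 mm of where it was at the start.

**Disagreements:**
- **Fingertip height:** in the first two grasp attempts the fingers shut above the bar without moving it. The true fingertips sit well above the reported TCP, so I had to grip at a reported z of about -29 mm.
- **Sideways offset:** the reported position also seemed about 2–3 mm off in x, so I relied on the cameras for the final placing.
- **Not lifting:** height held within 0.5 mm while the bar was gripped. The tool tilted up to about 1° for a moment in the first swing, and I corrected it. I did not measure whether an end lifted then.

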